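# Seat the star wheel of a jar feeder on its locating pin

### The arm

A 6-joint arm with a two-finger parallel gripper is mounted at the origin on a cart in front of the work surface, level with it; the furniture and walls round the work are solid. World frame = base frame: x ahead of the robot, y to its left, z up, the work surface at z = 0. Lengths are in m, angles in rad, forces in N, time in s.
With the tool pointing down it reaches from about 0.375 to 0.9 m from the base axis. Payload 3.1 kg.
Tool frame: the origin (TCP) lies where the fingers leave the gripper's body, on its centre line; the fingertips stand 70 mm ahead of it and the grasp point (between the pads) lies 51 mm ahead of it; z points along the fingers, y is the line along which they close (so a half turn about z gives the same grasp; the last joint's range is limited). The gripper opens to 87 mm and grips with 3 to 60 N. Pads are 19 mm wide; open, the fingers measure 117 mm over their backs; the gripper's body (75 mm by 190 mm) begins 51 mm behind the grasp point.
Start: joints at [1.034, 0.527, 1.433, -0, 1.181, -0.178], TCP at [0.219, 0.585, 0.292] pointing down, gripper open.
Joint ranges: [-3.08, 3.08], [-0.75, 2.2], [0.22, 2.44], [-1.43, 4.57], [0, 2.65], [-2.85, 2.85]. Speed limits (rad/s): [2.79, 2.79, 3.14, 3.14, 3.14, 3.14].

### API

Orientations are given as a unit quaternion [x, y, z, w].
In Python, from rig import robot gives the robot as it stands.
- The arm moves only by the tool send_rows, never from a script. Its argument "deltas" is text: rows parted by semicolons, each of 7 numbers parted by spaces: the shift along the tool's x, y, z in mm, then the turn, a rotation vector about the tool's x, y, z in degrees, then the opening, from 0 (shut) to 1 (fully open). A call has 1 to 10 rows; each row shifts and turns the commanded pose from where the row before left it, along the tool's axes as they then stand; what a row does not reach is not made up. A row lasts 1/8 s, in which the tool goes at most 62.5 mm and 10.7 degrees, less where a joint would pass 70% of its speed; a pose out of reach is approached as far as the arm can. A call is refused whole if a number of a shift passes 62.5 or a number of a turn 10.7, either way. A call with a gripper value outside its range is refused whole. The fingers move at their own pace and stop on an object; "newtons" is the grip in N (left out, the last holds). Time passes only in rows, so rows that do not move let the fingers close. It gives the time, the measured TCP pose, the force, the opening and the grip force at its end, in the units of the state.
- robot.get_obs(): the state, without advancing time (a new reading comes with each control period).
- robot.camera(name): name is "scene" or "top" or "wrist"; returns a dict with "image" (420x560x3 uint8, red, green, blue), "depth" (420x560 float32, m along the optical axis (not along the pixel's ray), 0 where there is no reading), "fovy" (degrees; the focal length in pixels is half the picture's height over the tangent of half this angle, whatever the lens; pixels are square), "cx", "cy" (the principal point, pixels), "k1" (the pictures are not rectified: a ray, as slopes to the right and down, at radius r is drawn at 1 + k1 r^2 times it, then the intrinsics apply), "rvec" (rotation vector, rad) and "tvec" (3), from world to camera coordinates, as OpenCV has them. Camera axes: x right, y down, z forward; pixel columns grow to the right and rows downward; lengths in m; the calibration is good to about 2 mm. A picture is of the moment at which its call begins.
- robot.hand_in(): hands the job in; it is judged then, once.
Trained networks look in the newest picture that a camera, given by its name, has taken for a name from the list of things; names that differ only in an ending like _2 or _b are one class to them, and where a whole thing is asked for, a point or a joint stands for the part that bears it (a point fixed in the world has none). Each returns a list of dicts, best first, with "p" (0 to 1); they miss things now and then, are a little off and sometimes report something else, mostly with a low value. They report only what shows in the picture. A call takes as long as a camera call.
- robot.find_in(camera, thing): "box" ([left, top, right, bottom] in pixels, round what is visible of it).
- robot.cut_out(camera, thing): "region" (420x560 bool, what is visible of it) and "box" ([left, top, right, bottom] in pixels, round what is visible of it).
The state is a dict: "time": time; "q": joint angles; "joint_velocities": joint speeds; "joint_torque": joint torques, N m; "position": TCP position; "tool_rot": TCP orientation; "ft_force": force on the tool from outside, world axes, zero at the start; "moment": the same for the moment, N m; "grip_width": finger opening in m; "grip_force": force on a finger pad.
Only numpy, scipy, OpenCV 4.12 (cv2) and the standard library are available. Lean on these libraries where they do the work, as an engineer would, in place of code of your own. Each camera call takes 0.05 s, during which the arm holds its last target. There are 200 camera calls.

### The job

The white star wheel of the small jar feeder has been put back after washing, but it still rides high on its locating pin. Push it round with a fingertip in one of its pockets until its notch stands over the pin (the red mark on the wheel in line with the red marks on the spindle and on the steel plate), then press the wheel down until it is fully home on the plate. Do not force it or pull it up, and leave the jars and the sweet tin where they stand.

Things in the scene. Friction and masses are not known exactly. Their poses are not given: they have to be found in the camera images.
- feeder: bench-top jar feeder, fixed: grey square housing 212 x 212 mm, on it a round steel drive plate (194 mm across), top 64 mm above the worktop. Origin on the worktop under the spindle, z up. Its own +x axis points from the spindle to the hidden locating pin and to the red mark on the plate; the black control panel is on the -x side.
- spindle_top (a point): centre of the top of the fixed upright steel spindle, 41 mm across, 101 mm above the worktop; a red radial mark on it points to the pin. The brass pin (10 mm thick, bevelled tip, 13 mm high, 27 mm from the spindle's axis) is covered by the wheel until the notch stands over it.
- pin_mark (a point): the red mark on the steel plate beyond the wheel's rim, 90 mm from the spindle's axis, in line with the pin; fixed to the feeder
- wheel_turn (a joint): angle of the white star wheel's notch (and of its red mark) counter-clockwise from the pin, seen from above, in rad: the notch is over the pin at 0 and at any multiple of 2 pi; 0.08 rad of error either way still lets the pin in freely. Turns either way without end and stays where it is left; about 1 N at the rim turns it.
- wheel_seat (a joint): how far the wheel has gone down, in m: 0 as found (0.5 mm clear of the pin's tip), 0.013 fully home. A rubber ring on the spindle holds the wheel at any height; about 6 N pushes it down. With the notch off the pin it stops on the pin: 1 mm down, up to 4 mm if pressed with 40 N. Negative if pulled up. Never put more than 60 N on the feeder.
- wheel_top (a point): centre of the white wheel's upper face, on the spindle's axis (the spindle stands through it); its +x axis points to the notch. 97.5 mm above the worktop at first, 84.5 mm fully home. Wheel 160 mm across, 20 mm thick; three round pockets 52 mm wide, open at the rim and right through, their bottoms 52 mm from the axis; at first the plate is 13.5 mm below the wheel's underside.
- lobe_1 (a point): a place to press: on the wheel's flat upper face, 52 mm from the axis, on the middle of the broad lobe with the red mark (the notch direction). The lobe's face is flat from 34 to 80 mm from the axis. Moves with the wheel.
- lobe_2 (a point): the same on the lobe at +120 degrees from the notch (counter-clockwise from above)
- lobe_3 (a point): the same on the lobe at -120 degrees from the notch
- pocket_1 (a point): middle of the pocket at +60 degrees from the notch (counter-clockwise from above), 72 mm from the axis, at the height of the wheel's upper face; moves with the wheel. A shut gripper's fingertips fit in with some play and push its flank; about 10 to 15 mm below the face is a good depth.
- pocket_2 (a point): the same for the pocket opposite the notch (180 degrees)
- pocket_3 (a point): the same for the pocket at -60 degrees from the notch
- jar_1: filled jar with a red cap, 45 mm across, 106 mm high, loose; origin under its centre. To be left alone.
- jar_2: a second jar of the same kind, loose. To be left alone.
- sweet_tin: round tin with a brown lid, 65 mm across, 40 mm high, loose; origin under its centre. To be left alone.

How it is judged:
At the end, for the whole second after the job is handed in: the wheel has gone down at least 11.5 of its 13 mm with its notch on the pin (red marks in line within 0.14 rad, not half a turn off), at rest, the jars upright (value of joint wheel_seat above 0.0115 m and angle between the x axis of wheel_top and the x axis of feeder, either way round below 0.14 rad and horizontal distance between pocket_2 and pin_mark above 0.155 m and velocity of joint wheel_turn between -0.05 and 0.05 rad/s and angle between each of jar_1, jar_2's own z axis and vertical below 0.1 rad); the robot touches nothing.
It fails at once if the wheel is pulled up more than 4 mm (value of joint wheel_seat below -0.004 m).
It fails at once if the feeder or its wheel is forced: more than 60 N on it (contact force between the arm and feeder above 60 N).
It fails at once if jar 1 is moved more than 20 mm (distance of jar_1 from where it was at the start of the episode above 0.02 m).
It fails at once if jar 2 is moved more than 20 mm (distance of jar_2 from where it was at the start of the episode above 0.02 m).
It fails at once if the sweet tin is moved more than 20 mm (distance of sweet_tin from where it was at the start of the episode above 0.02 m).
It also fails if it takes over 56 s, if anything falls off the work surface, if the arm or the gripper's body presses on something with over 40 N, if the wrist force passes 120 N, or if a joint passes its speed limit or range.

## Working session

There is one attempt and no reset: what is moved stays moved. The work goes in short steps, Python scripts to look and compute and a tool call to move; the robot and the scene stay as the last step left them, time stands still between calls to the robot, and variables do not carry over. Pictures are saved under pics/ and viewed, at most 10 in all, crops included, and the job is handed in when it is done.

Besides the shell and the picture viewer there is one more tool, called after ">>>" by a JSON object that holds its "api" and its "payload". send_rows: Moves the arm, as the interface text tells. Its arguments: {"type":"object","properties":{"deltas":{"type":"string"},"newtons":{"type":"number"}},"required":["deltas"]}

```bash
mkdir -p pics; cat > h.py <<'E'
import numpy as np, cv2
from scipy.spatial.transform import Rotation as R
from rig import robot
def cam(n):
    c=robot.camera(n); c['f']=210/np.tan(np.radians(c['fovy'])/2)
    c['R']=R.from_rotvec(np.array(c['rvec']).ravel()).as_matrix(); c['t']=np.array(c['tvec']).ravel(); return c
def und(c,u,v):
    d=np.array([(u-c['cx'])/c['f'],(v-c['cy'])/c['f']]); s=d.copy()
    for _ in range(20): s=d/(1+c['k1']*(s@s))
    return s
def ray(c,u,v):
    s=und(c,u,v); o=-c['R'].T@c['t']; return o,c['R'].T@np.array([s[0],s[1],1])
def onz(c,u,v,z):
    o,d=ray(c,u,v); return o+d*(z-o[2])/d[2]
def dep(c,u,v):
    o,d=ray(c,u,v); return o+d*c['depth'][int(round(v)),int(round(u))]
def proj(c,p):
    q=c['R']@np.array(p)+c['t']; s=q[:2]/q[2]; s=s*(1+c['k1']*(s@s)); return s*c['f']+[c['cx'],c['cy']]
def save(c,n): cv2.imwrite('pics/'+n,c['image'][:,:,::-1])
E
python3 - <<'E'
from h import *
a=cam('top');b=cam('scene');save(a,'top.png');save(b,'scene.png')
print(robot.get_obs()['time'],robot.get_obs()['tool_rot'])
for n,c in(('top',a),('scene',b)):
    for t in ['feeder','spindle_top','pin_mark','wheel_top','lobe_1','pocket_1','jar_1','sweet_tin']:
        for d in robot.find_in(n,t)[:3]:
            x=d['box'];u,v=(x[0]+x[2])/2,(x[1]+x[3])/2
            print(n,t,round(d['p'],2),np.round(x),dep(c,u,v).round(3))
E
```

```text
0.1 [ 1.78435375e-01  9.83951158e-01 -9.08228609e-04 -3.33707544e-04]
top feeder 0.96 [217. 171. 318. 272.] [0.541 0.157 0.101]
top spindle_top 0.84 [218. 173. 317. 274.] [0.537 0.157 0.101]
top pin_mark 0.61 [217. 170. 318. 268.] [0.546 0.157 0.102]
top wheel_top 0.55 [231. 180. 301. 253.] [0.552 0.16  0.1  ]
top wheel_top 0.52 [232. 181. 307. 252.] [0.552 0.153 0.102]
top lobe_1 0.57 [232. 182. 307. 254.] [0.549 0.153 0.1  ]
top pocket_1 0.9 [232. 182. 304. 255.] [0.547 0.156 0.102]
top jar_1 0.85 [332. 178. 360. 206.] [ 0.604 -0.014  0.104]
top jar_1 0.73 [329. 234. 353. 257.] [0.488 0.    0.106]
top sweet_tin 0.88 [176. 213. 201. 240.] [0.535 0.344 0.042]
scene feeder 0.73 [226. 186. 336. 269.] [0.542 0.112 0.064]
scene spindle_top 0.78 [228. 186. 331. 270.] [0.538 0.111 0.065]
scene spindle_top 0.31 [245. 185. 312. 233.] [0.546 0.136 0.102]
scene pin_mark 0.78 [230. 181. 334. 270.] [0.548 0.118 0.064]
scene pin_mark 0.39 [270. 253. 292. 298.] [ 0.483 -0.019  0.073]
scene pin_mark 0.15 [324. 239. 349. 283.] [ 0.604 -0.037  0.08 ]
scene wheel_top 0.79 [242. 182. 312. 236.] [0.544 0.142 0.097]
scene lobe_1 0.62 [244. 182. 312. 231.] [0.551 0.149 0.099]
scene lobe_1 0.58 [272. 252. 293. 296.] [ 0.486 -0.022  0.079]
scene lobe_1 0.29 [323. 239. 350. 286.] [ 0.604 -0.038  0.076]
scene pocket_1 0.63 [246. 184. 314. 232.] [0.551 0.138 0.103]
scene jar_1 0.84 [270. 253. 292. 300.] [ 0.484 -0.02   0.069]
scene jar_1 0.55 [324. 240. 346. 285.] [ 0.602 -0.036  0.076]
scene sweet_tin 0.74 [230. 172. 257. 197.] [0.526 0.329 0.036]
scene sweet_tin 0.6 [242. 184. 313. 234.] [0.545 0.138 0.102]
```

View pics/top.png

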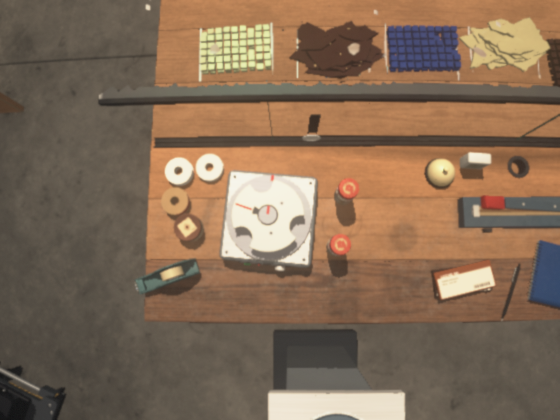

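View pics/scene.png

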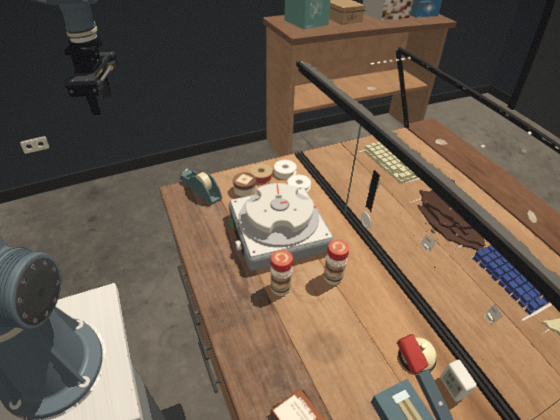

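```bash
python3 - <<'E'
from h import *
c=cam('top');im=c['image'].astype(int)
cr=c['image'][160:285,205:370,::-1]
cv2.imwrite('pics/crop.png',cv2.resize(cr,None,fx=4.8,fy=4.8,interpolation=cv2.INTER_CUBIC))
m=((im[...,0]>130)&(im[...,1]<110)&(im[...,2]<110)).astype(np.uint8)
n,l,s,ce=cv2.connectedComponentsWithStats(m)
for i in range(1,n):
    if 205<ce[i][0]<370 and 160<ce[i][1]<285 and s[i][4]>2: print(ce[i].round(1),s[i],[onz(c,*ce[i],z).round(4) for z in(.064,.0975,.101)])
for (u,v) in [(315,93),(315,125),(300,142),(315,135),(200,95)]: print(u,v,dep(c,u,v).round(3))
E
```

```text
[218.  180.4] [216 179   5   4   5] [array([0.6402, 0.2735, 0.064 ]), array([0.6331, 0.2676, 0.0975]), array([0.6323, 0.267 , 0.101 ])]
[350.  179.5] [349 179   3   2   4] [array([ 0.6408, -0.0292,  0.064 ]), array([ 0.6337, -0.024 ,  0.0975]), array([ 0.6329, -0.0235,  0.101 ])]
[207.3 182.1] [201 180  14   4  15] [array([0.6365, 0.2983, 0.064 ]), array([0.6295, 0.2914, 0.0975]), array([0.6288, 0.2907, 0.101 ])]
[348.7 193.7] [338 182  20  26 107] [array([ 0.6079, -0.0254,  0.064 ]), array([ 0.602 , -0.0204,  0.0975]), array([ 0.6014, -0.0199,  0.101 ])]
[317. 194.] [317 192   1   5   5] [array([0.6074, 0.0466, 0.064 ]), array([0.6015, 0.049 , 0.0975]), array([0.6009, 0.0492, 0.101 ])]
[334.  195.5] [334 193   1   6   6] [array([0.6039, 0.0081, 0.064 ]), array([0.5981, 0.0119, 0.0975]), array([0.5975, 0.0122, 0.101 ])]
[317.  201.5] [317 198   1   8   8] [array([0.5902, 0.0468, 0.064 ]), array([0.5849, 0.0492, 0.0975]), array([0.5843, 0.0494, 0.101 ])]
[335. 202.] [335 200   1   5   5] [array([0.5889, 0.0061, 0.064 ]), array([0.5837, 0.0099, 0.0975]), array([0.5831, 0.0103, 0.101 ])
[... 1495 characters left out ...]
 0.0424, 0.101 ])]
[316.7 268.4] [315 268   4   2   7] [array([0.4399, 0.0491, 0.064 ]), array([0.4401, 0.0514, 0.0975]), array([0.4401, 0.0516, 0.101 ])]
[243.8 271.8] [241 271   7   2   8] [array([0.4322, 0.2114, 0.064 ]), array([0.4327, 0.2078, 0.0975]), array([0.4328, 0.2074, 0.101 ])]
[255.5 273. ] [254 273   4   1   4] [array([0.4296, 0.1851, 0.064 ]), array([0.4302, 0.1824, 0.0975]), array([0.4302, 0.1821, 0.101 ])]
[264.1 274.4] [261 274   7   2   9] [array([0.4265, 0.1659, 0.064 ]), array([0.4272, 0.1639, 0.0975]), array([0.4272, 0.1637, 0.101 ])]
315 93 [0.744 0.064 0.305]
315 125 [0.741 0.055 0.149]
300 142 [0.749 0.082 0.004]
315 135 [0.74  0.051 0.084]
200 95 [0.744 0.267 0.304]
```

View pics/crop.png

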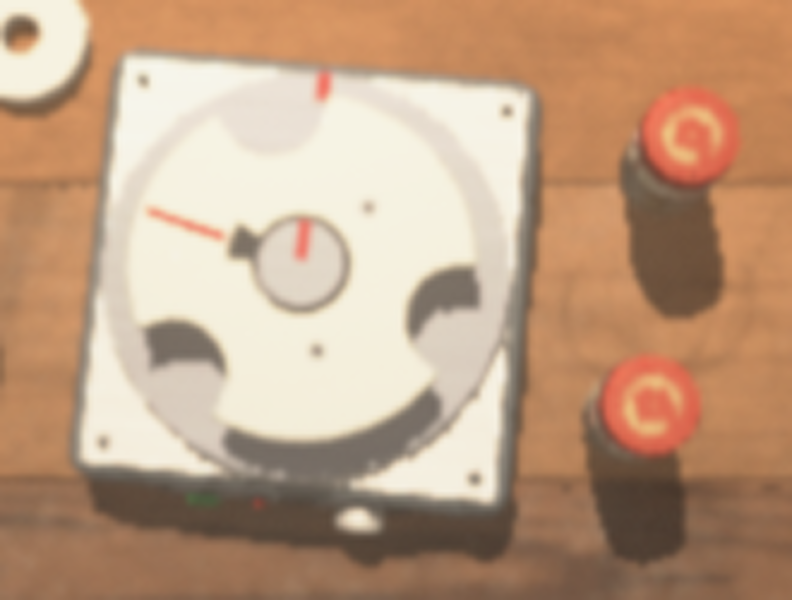

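```bash
python3 - <<'E'
from h import *
c=cam('top')
f=lambda x,y,z:onz(c,205+(x+.5)/4.8-.5,160+(y+.5)/4.8-.5,z)
S=f(301,263,.101);P=f(323,86,.064);a=f(148,211,.0975);b=f(222,238,.0975)
an=lambda v:np.degrees(np.arctan2(v[1],v[0]))
print(S,P,an(P-S),np.linalg.norm((P-S)[:2]),a,b,an(a-S),an(b-S),an(a-b))
for x,y in[(688,135),(651,403)]:print(f(x,y,.106))
# square housing corners
for x,y in[(122,52),(540,90),(502,508),(75,465)]:print(f(x,y,.062))
E
```

```text
[0.55635895 0.15741409 0.101     ] [0.64616992 0.14924474 0.064     ] -5.197417966133433 0.09018175307588426 [0.58092721 0.22779209 0.0975    ] [0.56836333 0.19369679 0.0975    ] 70.7564117215151 71.6928474523192 69.77150841547714
[ 0.61363099 -0.0177899   0.106     ]
[0.49267681 0.00132601 0.106     ]
[0.66398357 0.24636452 0.062     ]
[0.64416792 0.04574461 0.062     ]
[0.44651459 0.06565871 0.062     ]
[0.46603292 0.26519777 0.062     ]
```

>>> {"api": "send_rows", "payload": {"deltas": "-20 -15 0 0 0 0 0;-40 -30 0 0 0 0 0;-40 -30 0 0 0 0 0;-40 -30 0 0 0 0 0;-40 -30 0 0 0 0 0;-40 -30 0 0 0 0 0;-40 -30 0 0 0 0 0;-40 -30 0 0 0 0 0;-20 -15 0 0 0 0 0;0 0 0 0 0 0 0", "newtons": 10}}

```text
time: 2.25
position: [0.4359, 0.2468, 0.2924]
tool_rot: [0.18, 0.984, 0.0, 0.0]
ft_force: [0.3, -0.1, 0.1]
grip_width: 0.0014
grip_force: 0.0
```

```bash
cat > look.py <<'E'
from h import *
import sys
c=cam('wrist');save(c,sys.argv[1])
o=robot.get_obs();r=R.from_quat(o['tool_rot']).as_matrix()
print(o['time'],np.round(o['position'],4),'yaw_x',np.degrees(np.arctan2(r[1,0],r[0,0])).round(2),'F',np.round(o['ft_force'],1))
im=c['image'].astype(int)
m=((im[...,0]>120)&(im[...,1]<.55*im[...,0])&(im[...,2]<.55*im[...,0])).astype(np.uint8)
n,l,s,ce=cv2.connectedComponentsWithStats(m)
for i in range(1,n):
    if s[i][4]>25: print(ce[i].round(1),s[i],*[onz(c,*ce[i],z)[:2].round(4) for z in(.064,.0845,.0975,.101)],'dep',dep(c,*ce[i])[2].round(3))
E
python3 look.py w1.png
```

```text
2.3 [0.4351 0.2477 0.2923] yaw_x 159.32 F [ 0.3  0.4 -0. ]
[101.7 326.9] [ 77 313  49  35 833] [ 0.5086 -0.031 ] [ 0.4993 -0.0115] [0.4934 0.0009] [0.4918 0.0042] dep 0.105
```

View pics/w1.png

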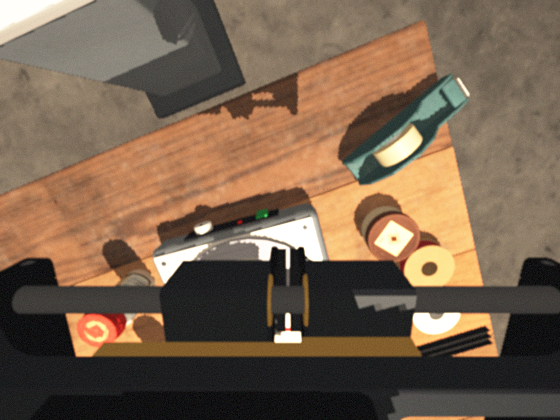

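>>> {"api": "send_rows", "payload": {"deltas": "-20 -16 0 0 0 0 0;-36 -29 0 0 0 0 0;-36 -29 0 0 0 0 0;-36 -28 0 0 0 0 0;-20 -15 15 0 0 0 0;0 0 35 0 0 0 0;0 0 30 0 0 0 0;0 0 15 0 0 0 0;0 0 5 0 0 -1.5 0;0 0 0 0 0 0 0"}}

```text
time: 3.55
position: [0.5326, 0.0871, 0.1927]
tool_rot: [0.165, 0.986, 0.0, 0.0]
ft_force: [0.2, 0.7, -0.7]
grip_width: 0.0006
grip_force: 0.0
```

```bash
python3 look.py w2.png
```

```text
3.6 [0.5328 0.087  0.1931] yaw_x 160.98 F [0.4 1.1 0.2]
[152.3 216.9] [134 209  34  16 276] [ 0.4898 -0.0086] [0.4869 0.0026] [0.4851 0.0097] [0.4846 0.0116] dep 0.106
[178.4 234.6] [176 229   7  12  40] [0.5096 0.0042] [0.5048 0.0142] [0.5018 0.0206] [0.501  0.0223] dep 0.096
[143.6 251.4] [ 105  233   76   35 1130] [ 0.5135 -0.0282] [ 0.5084 -0.0151] [ 0.5052 -0.0069] [ 0.5043 -0.0046] dep 0.106
[139.5 241. ] [129 234  23  16 247] [ 0.5045 -0.0271] [ 0.5002 -0.0142] [ 0.4975 -0.006 ] [ 0.4968 -0.0038] dep 0.107
[481.2 246.2] [453 244  56   6 292] [0.5973 0.2273] [0.5844 0.2166] [0.5763 0.2098] [0.5741 0.208 ] dep 0.097
[400.6 262.2] [396 250  11  25 177] [0.59   0.1636] [0.5778 0.1588] [0.57   0.1558] [0.568 0.155] dep 0.1
```

View pics/w2.png

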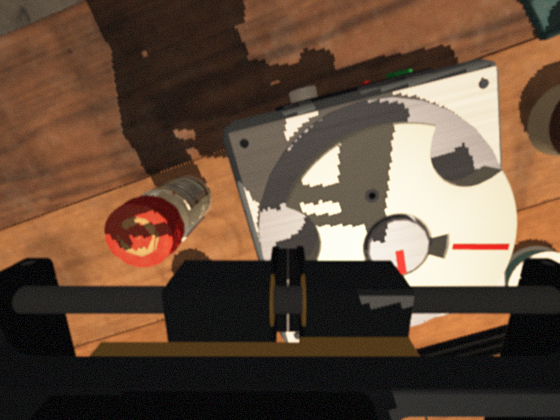

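>>> {"api": "send_rows", "payload": {"deltas": "0 0 8 0 0 0 0;0 0 8 0 0 0 0;0 0 8 0 0 0 0;0 0 7 0 0 0 0;0 0 6 0 0 0 0;0 0 0 0 0 0 0"}}

```text
time: 4.35
position: [0.532, 0.0866, 0.1546]
tool_rot: [0.166, 0.986, -0.0, -0.001]
ft_force: [0.8, -0.6, 0.3]
grip_width: 0.0006
grip_force: 0.0
```

>>> {"api": "send_rows", "payload": {"deltas": "5.2 0.2 0 0 0 4 0;5.2 0.2 0 0 0 4 0;5.2 0.2 0 0 0 4 0;5.2 0.2 0 0 0 4 0;5.2 0.2 0 0 0 4 0;5.2 0.2 0 0 0 4 0;5.2 0.2 0 0 0 4 0;5.2 0.2 0 0 0 4 0;5.2 0.2 0 0 0 4 0;5.2 0.2 0 0 0 4 0"}}

```text
time: 5.6
position: [0.4928, 0.1187, 0.1555]
tool_rot: [0.494, 0.87, -0.0, 0.0]
ft_force: [-0.1, -2.2, 0.2]
grip_width: 0.0006
grip_force: 0.6
```

```bash
python3 look.py w3.png
```

```text
5.65 [0.4924 0.1192 0.1555] yaw_x 120.74 F [ 0.6  0.2 -0.1]
[523.6 258.1] [490 251  70  16 418] [0.6332 0.1928] [0.6131 0.1921] [0.6003 0.1916] [0.5969 0.1914] dep 0.098
[432.3 280.9] [424 274  21  12 143] [0.5913 0.1481] [0.5759 0.1524] [0.5661 0.155 ] [0.5635 0.1558] dep 0.1
```

View pics/w3.png

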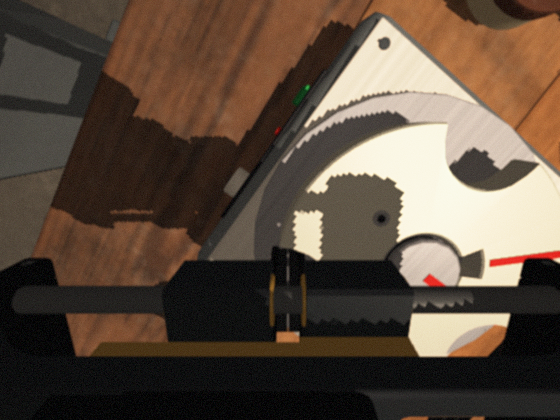

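>>> {"api": "send_rows", "payload": {"deltas": "5.2 0.2 0 0 0 4 0;5.2 0.2 0 0 0 4 0;5.2 0.2 0 0 0 4 0;5.2 0.2 0 0 0 4 0;5.2 0.2 0 0 0 4 0;5.2 0.2 0 0 0 4 0;5.2 0.2 0 0 0 4 0;5.2 0.2 0 0 0 4 0;5.2 0.2 0 0 0 4 0;0 0 0 0 0 0 0"}}

```text
time: 6.9
position: [0.4828, 0.164, 0.1554]
tool_rot: [0.737, 0.676, 0.0, 0.0]
ft_force: [0.2, 1.2, 0.4]
grip_width: 0.0003
grip_force: 0.0
```

```bash
python3 look.py w4.png; python3 - <<'E'
from h import *
c=cam('top');im=c['image']
cv2.imwrite('pics/crop2.png',cv2.resize(im[160:285,205:370,::-1],None,fx=4.8,fy=4.8,interpolation=cv2.INTER_CUBIC))
E
```

```text
6.95 [0.4828 0.1639 0.1554] yaw_x 85.06 F [-0.6  0.1 -0.5]
[554.  257.8] [544 255  16   8  56] [0.6607 0.1412] [0.6417 0.1525] [0.6296 0.1596] [0.6264 0.1616] dep 0.098
[505.8 264.3] [489 259  35  11 237] [0.6291 0.1392] [0.6136 0.1507] [0.6038 0.158 ] [0.6012 0.1599] dep 0.098
[442.3 277. ] [426 273  34   9 296] [0.5871 0.1334] [0.5763 0.1455] [0.5695 0.1532] [0.5676 0.1553] dep 0.101
```

View pics/crop2.png

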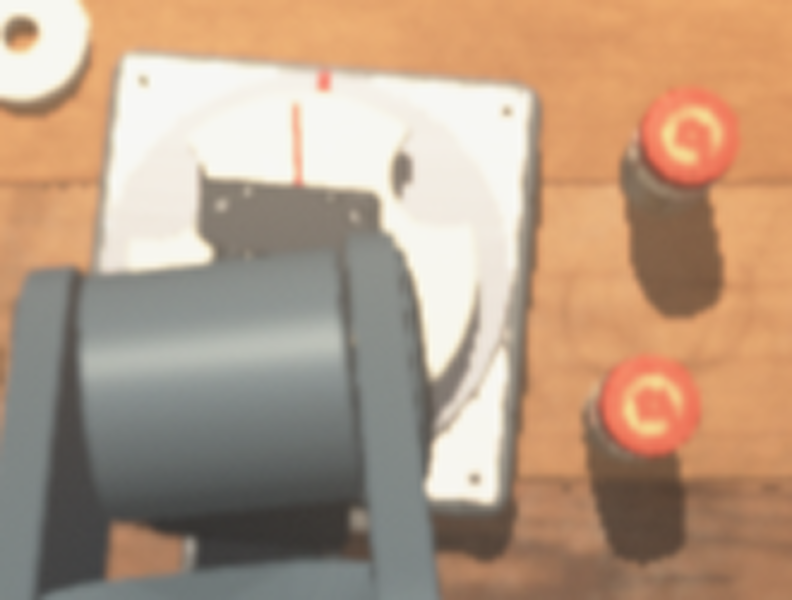

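```bash
cat > ang.py <<'E'
from h import *
c=cam('top');im=c['image'].astype(float)
S=np.array([.5564,.1574]);x0=205;y0=160
b=cv2.resize(im[160:285,205:370].astype(np.float32),None,fx=4.8,fy=4.8,interpolation=cv2.INTER_CUBIC)
red=b[...,0]-b[...,1:].max(2)
f=lambda x,y,z:onz(c,205+(x+.5)/4.8-.5,160+(y+.5)/4.8-.5,z)[:2]
an=lambda v:np.degrees(np.arctan2(v[1],v[0]))
import sys; z=float(sys.argv[1])
n,l,s,ce=cv2.connectedComponentsWithStats((red>45).astype(np.uint8))
for i in range(1,n):
    if s[i][4]>80 and 230<ce[i][0]<420 and ce[i][1]<300:
        yy,xx=np.nonzero(l==i); P=np.array([f(x,y,z if s[i][3]>40 else .064) for x,y in zip(xx,yy)])
        d=np.linalg.svd(P-P.mean(0),full_matrices=False)[2][0]; d*=np.sign(d[0])
        print(ce[i].round(),s[i],P.mean(0).round(4),'bearing',an(P.mean(0)-S).round(2),'dir',an(d).round(2))
E
python3 ang.py 0.0975
```

```text
[297. 149.] [293 107  10  79 449] [0.6096 0.1598] bearing 2.55 dir 2.97
```

>>> {"api": "send_rows", "payload": {"deltas": "5.2 0.2 0 0 0 4 0;5 0.2 0 0 0 4 0;0 0 0 0 0 0 0;0 0 0 0 0 0 0"}}

```text
time: 7.55
position: [0.4843, 0.1737, 0.1553]
tool_rot: [0.783, 0.623, 0.0, 0.0]
ft_force: [0.3, -0.8, -0.1]
grip_width: 0.0006
grip_force: 0.0
```

```bash
python3 ang.py 0.0975; python3 look.py w5.png
```

```text
[313. 148.] [305 108  15  79 482] [0.6099 0.1525] bearing -5.27 dir -5.93
7.65 [0.4843 0.1737 0.1552] yaw_x 76.97 F [-0.5  1.3 -1. ]
[551.2 257. ] [534 254  26   8  92] [0.6553 0.1275] [0.6383 0.1412] [0.6275 0.1499] [0.6246 0.1523] dep 0.098
[506.8 263.1] [490 258  36  11 240] [0.6263 0.1297] [0.6125 0.1431] [0.6038 0.1517] [0.6015 0.154 ] dep 0.097
[443.1 273.9] [427 268  34  13 304] [0.584  0.1313] [0.575  0.1446] [0.5692 0.153 ] [0.5677 0.1553] dep 0.101
```

>>> {"api": "send_rows", "payload": {"deltas": "-6 0 0 0 0 0 0;0 0 -15 0 0 0 0;0 0 -20 0 0 0 0;25 20 0 0 0 0 0;24 20 0 0 0 0 0;0 0 0 0 0 0 0;0 0 0 0 0 0 0"}}

```text
time: 8.52
position: [0.5319, 0.2063, 0.1905]
tool_rot: [0.783, 0.622, -0.001, -0.0]
ft_force: [0.1, -0.6, 0.5]
grip_width: 0.0005
grip_force: 0.0
```

```bash
python3 ang.py 0.0975; python3 look.py w6.png
```

```text
[313. 143.] [307 108  13  72 435] [0.612  0.1522] bearing -5.31 dir -5.3
[304. 232.] [295 211  20  46 587] [0.5712 0.1564] bearing -3.79 dir -8.72
8.625 [0.5316 0.2062 0.1903] yaw_x 76.93 F [-0.4  0.3 -0.6]
```

View pics/w6.png

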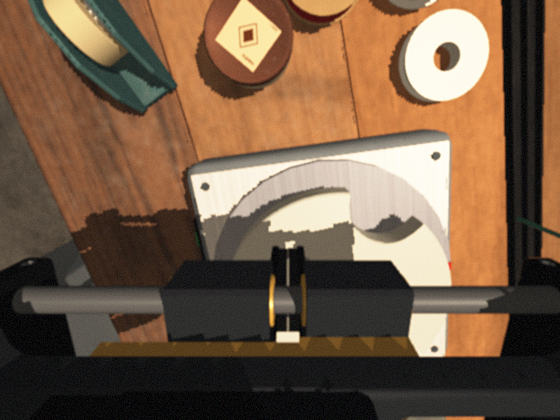

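>>> {"api": "send_rows", "payload": {"deltas": "0 0 10 0 0 0 0;0 0 9 0 0 0 0;0 0 2 0 0 0 0;0 0 2 0 0 0 0;0 0 2 0 0 0 0;0 0 1.5 0 0 0 0;0 0 1.5 0 0 0 0;0 0 0 0 0 0 0"}}

```text
time: 9.62
position: [0.5329, 0.2069, 0.1626]
tool_rot: [0.783, 0.622, 0.0, 0.0]
ft_force: [-0.9, 1.4, 4.2]
grip_width: 0.0005
grip_force: 2.0
```

>>> {"api": "send_rows", "payload": {"deltas": "0 0 1.5 0 0 0 0;0 0 1.5 0 0 0 0;0 0 1.5 0 0 0 0;0 0 1.5 0 0 0 0;0 0 1 0 0 0 0;0 0 0 0 0 0 0"}}

```text
time: 10.38
position: [0.533, 0.2069, 0.1553]
tool_rot: [0.783, 0.622, 0.0, -0.0]
ft_force: [-1.6, 1.6, 3.8]
grip_width: 0.0005
grip_force: 2.1
```

>>> {"api": "send_rows", "payload": {"deltas": "0 0 0.5 0 0 0 0;0 0 0.5 0 0 0 0;0 0 0.3 0 0 0 0;0 0 0 0 0 0 0"}}

```text
time: 10.88
position: [0.533, 0.2069, 0.1541]
tool_rot: [0.783, 0.622, 0.0, -0.0]
ft_force: [-1.8, 2.2, 5.9]
grip_width: 0.0008
grip_force: 2.8
```

>>> {"api": "send_rows", "payload": {"deltas": "0 0 0.4 0 0 0 0;0 0 0.4 0 0 0 0;0 0 0 0 0 0 0"}}

```text
time: 11.25
position: [0.533, 0.207, 0.1538]
tool_rot: [0.783, 0.622, 0.0, -0.0]
ft_force: [-2.0, 2.3, 8.8]
grip_width: 0.0001
grip_force: 4.3
```

>>> {"api": "send_rows", "payload": {"deltas": "0 0 0.5 0 0 0 0;0 0 0.5 0 0 0 0;0 0 0 0 0 0 0"}}

```text
time: 11.62
position: [0.5332, 0.2072, 0.1534]
tool_rot: [0.783, 0.622, 0.001, 0.0]
ft_force: [-3.3, 2.5, 12.5]
grip_width: 0.0009
grip_force: 6.0
```

Stiff stop at the home height, so the wheel is seated. I'll lift off and swing clear to check.

>>> {"api": "send_rows", "payload": {"deltas": "0 0 -3 0 0 0 0;0 0 -20 0 0 0 0;0 0 -40 0 0 0 0;0 0 -50 0 0 0 0;10 -40 -20 0 0 0 0;10 -50 0 0 0 0 0;10 -50 0 0 0 0 0;0 -20 0 0 0 0 0;0 0 0 0 0 0 0;0 0 0 0 0 0 0"}}

```text
time: 12.88
position: [0.3859, 0.2719, 0.2852]
tool_rot: [0.783, 0.622, 0.001, 0.001]
ft_force: [0.1, -0.1, -0.4]
grip_width: 0.0005
grip_force: 0.0
```

```bash
python3 ang.py 0.0845; python3 - <<'E'
from h import *
c=cam('top');o=robot.get_obs();print(o['time'],o['position'],o['ft_force'])
S=np.array([.5564,.1574])
for n in('top','scene'):
  c=cam(n)
  for a in (-30,-5,20,90,115,140,-125,-150):
    for r in(45,60):
        p=S+r/1000*np.array([np.cos(np.radians(a)),np.sin(np.radians(a))]);u,v=proj(c,[*p,.0845]);print(n,a,r,dep(c,u,v)[2].round(4),end=' | ')
im=c['image'];u,v=map(int,proj(c,[.5564,.1574,.08]))
cv2.imwrite('pics/s2.png',cv2.resize(im[v-60:v+70,u-85:u+85,::-1],None,fx=4,fy=4,interpolation=cv2.INTER_CUBIC))
E
```

```text
[323.  83.] [315  69  18  30 451] [0.6474 0.149 ] bearing -5.25 dir -5.93
[317. 148.] [309 111  17  76 669] [0.6123 0.1511] bearing -6.48 dir -6.9
[304. 232.] [294 204  23  57 864] [0.573  0.1568] bearing -1.95 dir -9.8
12.975 [0.38573931 0.27177364 0.28510397] [-0.83993959  0.8302687  -0.12717204]
top -30 45 0.083 | top -30 60 0.0828 | top -5 45 0.084 | top -5 60 0.0852 | top 20 45 0.0829 | top 20 60 0.0844 | top 90 45 0.0817 | top 90 60 0.0834 | top 115 45 0.0854 | top 115 60 0.0848 | top 140 45 0.0822 | top 140 60 0.0827 | top -125 45 0.0852 | top -125 60 0.0828 | top -150 45 0.0843 | top -150 60 0.0816 | scene -30 45 0.0845 | scene -30 60 0.0855 | scene -5 45 0.0875 | scene -5 60 0.0845 | scene 20 45 0.0829 | scene 20 60 0.083 | scene 90 45 0.0837 | scene 90 60 0.0832 | scene 115 45 0.0808 | scene 115 60 0.0836 | scene 140 45 0.0853 | scene 140 60 0.085 | scene -125 45 0.0858 | scene -125 60 0.0847 | scene -150 45 0.0852 | scene -150 60 0.084 |
```

View pics/s2.png

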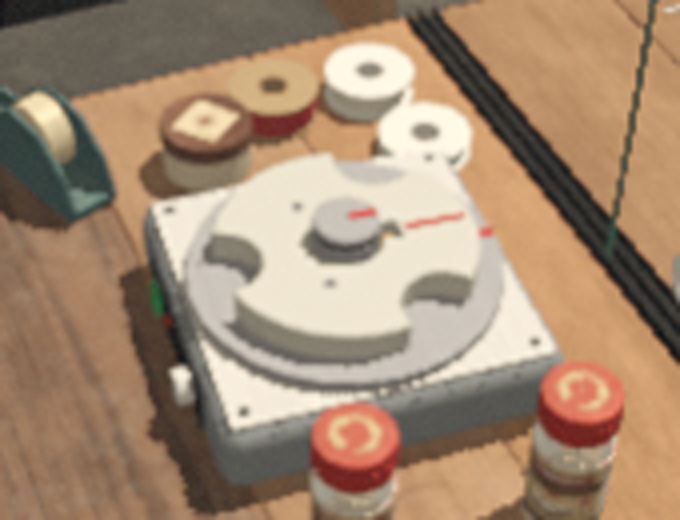

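The picture shows the wheel flat on the plate with its top at about 84 mm. Its mark (crop pixels 408–463, 220) lines up with the spindle and plate marks to within about 1.3°. The jars are upright and the arm is clear.

```bash
python3 -c "
from rig import robot
print(robot.hand_in())"
```

```text
the job is handed in; nothing more can be done
None
```

The star wheel was turned about 76° onto its pin and pressed fully home (top about 84 mm up, marks in line within about 1.3°); the arm is clear, the jars and tin were left alone, and the job is handed in, though no verdict came back.

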